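# Dock the full sample rack on its presence pin

## Task

In this blood-draw room, take the small blue rack that is full (a capped tube in all four places) and set it down gently, upright, inside the check-in dock's tray, so that it sits flat on the tray floor and its own weight keeps the tray's sensing pin pressed. Let go of it there, and leave the rack that holds only one tube where it stands.

Things in the scene. Friction and masses are not known exactly. Their poses are not given: they have to be found in the camera images.
- full_rack: the full rack: loose solid blue block, 96 mm long (its x), 44 mm wide (its y), 55 mm high, about 0.3 kg, a row of four green-capped tubes fixed in it along its length, 17 mm across, rising to 89 mm above its base. Origin: centre of its underside, z up; either end first. Grip across the 44 mm width on the block's upper half, tubes between the fingers. Turned up to 30 degrees
- part_rack: the other rack: same blue block (96 x 44 x 55 mm), but with a single capped tube at one end and three empty black holes. Origin: centre of its underside, x along its length. It stays where it is
- dock: check-in dock fixed to the table, turned up to 30 degrees: white tray, flat grey floor 12 mm above the table, inside 116 mm long (its x) by 64 mm wide (its y), wall tops 8 mm above the floor; at its +x end a reader head 36 mm deep, 40 mm high above the table. Origin: on the table, under the centre of tray and pin. The rack lies along dock x, 10 mm to spare all round
- pin (a joint): the sensing pin: a steel plunger 14 mm across in the centre of the tray floor, moving straight down, in metres: 0 = up, its top 7 mm above the tray floor; 0.007 = flush with the floor. A light spring of about 0.8 N when flush, so the rack's weight alone holds it down
Mind the look-alikes: they are no part of the job. Leave any brown or purple look-alike of the dock alone.

How it is judged (in metres and radians):
At the end, for the whole second after the job is handed in: Full rack at rest in the tray: centre within 16 mm of the tray centre, length within 17 degrees of the tray's, tilt under 4 degrees, underside within 3 mm of the tray floor, pin held down at least 5.5 mm; one-tube rack within 30 mm of its start (value of joint pin above 0.0055 m and horizontal distance between full_rack and dock below 0.016 m and angle between the x axis of full_rack and the x axis of dock, either way round below 0.3 rad and angle between full_rack's own z axis and vertical below 0.07 rad and z of full_rack in the frame of dock below 0.015 m and linear speed of full_rack below 0.02 m/s and distance of part_rack from where it was at the start of the episode below 0.03 m); the robot touches nothing.
It fails at once if the full rack is dropped (moves faster than 0.55 m/s, a fall of about 15 mm, while not held by the fingers) (linear speed of full_rack above 0.55 m/s and contact force between the fingers and full_rack below 0.1 N).
It fails at once if the full rack is tipped by more than 40 degrees (angle between full_rack's own z axis and vertical above 0.7 rad).
It fails at once if the one-tube rack is tipped or moved by more than 30 mm (distance of part_rack from where it was at the start of the episode above 0.03 m or angle between part_rack's own z axis and vertical above 0.5 rad).
It also fails if it takes over 48 s, if anything falls off the work surface, if the arm or the gripper's body presses on something with over 40 N, if the wrist force passes 120 N, or if a joint passes its speed limit or range.

## Robot

A 6-joint arm with a two-finger parallel gripper is mounted at the origin on the work surface. World frame = base frame: x ahead of the robot, y to its left, z up, the work surface at z = 0. Lengths are in mm, angles in rad, forces in N, time in s.
With the tool pointing down it reaches from about 350 to 875 mm from the base axis. Payload 4.2 kg.
Tool frame: the origin (TCP) lies between the finger pads; the fingertips stand 25 mm ahead of it and the grasp point (between the pads) lies 6 mm ahead of it; z points along the fingers, y is the line along which they close (so a half turn about z gives the same grasp; the last joint's range is limited). The gripper opens to 85 mm and grips with 20 to 120 N. Pads are 22 mm wide; open, the fingers measure 114 mm over their backs; the gripper's body (76 mm by 85 mm) begins 54 mm behind the grasp point. The pads swing forward as they close: fully open they stand 13 mm farther back than shut.
Start: joints at [-1.083, 0.385, 0.008, 0, -1.194, -0.259], TCP at [141.773, -608.687, 256.312] pointing down, gripper open.
Joint ranges: [-3.14, 3.14], [-1.21, 2.06], [-1.07, 1.41], [-3.16, 2.05], [-2.99, -0.16], [-3.1, 3.1]. Speed limits (rad/s): [2.79, 2.79, 3.14, 3.14, 3.14, 3.14].

## Interface

Orientations are given as a unit quaternion [x, y, z, w].
In Python, from bench import read_state, imaging, workorder, nets gives the robot as it stands.
- The arm moves only by the tool apply_moves, never from a script. Its argument "rows" is a list of rows, each an object with "hand": the opening, from -1 (shut) to 1 (fully open); "delta_pos": the shift along the tool's x, y, z in mm, a list of three; "yaw": the turn about the tool's z in rad. A call has 1 to 12 rows; each row is the pose to reach, as a shift and turn from the pose commanded when the call began, along the tool's axes at that moment; what a row does not reach only later rows make up. A row lasts 1/12 s, in which the tool goes at most 41.7 mm and 7.16 degrees, less where a joint would pass 70% of its speed; a pose out of reach is approached as far as the arm can. A call with a gripper value outside its range is refused whole. The fingers move at their own pace and stop on an object; the grip force is fixed at half the most. Time passes only in rows, so rows that repeat a pose let the fingers close. It gives the time, the measured TCP pose, the force, the opening and the grip force at its end, in the units of the state.
- read_state(): the state, without advancing time (a new reading comes with each control period).
- imaging.get_image(name): name is "side" or "top" or "wrist"; returns a dict with "pixels" (420x560x3 uint8, red, green, blue), "fx", "fy", "cx", "cy" (pixels), "xyz" and "rotation" of the camera in the world. Camera axes: x right, y down, z forward; pixel columns grow to the right and rows downward; lengths in mm; the calibration is good to about 2 mm. The wrist camera is an equidistant fisheye: a pixel r from the principal point sees the ray r / f radians off the axis. A picture is of the moment at which its call begins. There is no depth.
- workorder.job_done(): hands the job in; it is judged then, once.
Trained networks look in the newest picture that a camera, given by its name, has taken for a name from the list of things; names that differ only in an ending like _2 or _b are one class to them, and where a whole thing is asked for, a point or a joint stands for the part that bears it (a point fixed in the world has none). Each returns a list of dicts, best first, with "score" (0 to 1); they miss things now and then, are a little off and sometimes report something else, mostly with a low value. They report only what shows in the picture. A call takes as long as a camera call. They do not tell look-alikes from the thing itself.
- nets.find_in(camera, query): "location" ([row, column] in pixels, amid what is visible of it).
- nets.pinpoint(camera, query): "location" ([row, column] in pixels: a listed point, or the origin of a listed thing).
The state is a dict: "clock": time; "joints": joint angles; "joint_vel": joint speeds; "joint_efforts": joint torques, N m; "position": TCP position; "ee_rot": TCP orientation; "contact_force": force on the tool from outside, world axes, zero at the start; "wrist_torque": the same for the moment, N m; "gripper_width": finger opening in mm; "grasp_force": force on a finger pad.
Only numpy, scipy, OpenCV 4.12 (cv2) and the standard library are available. Lean on these libraries where they do the work, as an engineer would, in place of code of your own. Each camera call takes 0.05 s, during which the arm holds its last target. There are 200 camera calls.

## Working session

There is one attempt and no reset: what is moved stays moved. The work goes in short steps, Python scripts to look and compute and a tool call to move; the robot and the scene stay as the last step left them, time stands still between calls to the robot, and variables do not carry over. Pictures are saved under pics/ and viewed, at most 10 in all, crops included, and the job is handed in when it is done.

Besides the shell and the picture viewer there is one more tool, called after ">>>" as name(argument=value, ...) on one line, values as JSON. apply_moves: Moves the arm, as the interface text tells. Its arguments: {"type":"object","properties":{"rows":{"type":"array"}},"required":["rows"]}

```bash
mkdir -p pics
cat > h.py <<'E'
import numpy as np, cv2
from bench import read_state, imaging, workorder, nets
def ray(im,rc):
    x=(rc[1]-im["cx"])/im["fx"]; y=(rc[0]-im["cy"])/im["fy"]
    return np.array(im["rotation"]).reshape(3,3)@np.array([x,y,1.])
def onz(im,rc,z):
    d=ray(im,rc); c=np.array(im["xyz"]); return c+d*(z-c[2])/d[2]
def proj(im,p):
    q=np.array(im["rotation"]).reshape(3,3).T@(np.array(p)-np.array(im["xyz"]))
    return [im["cy"]+im["fy"]*q[1]/q[2], im["cx"]+im["fx"]*q[0]/q[2]]
def save(im,n): cv2.imwrite("pics/"+n,cv2.cvtColor(im["pixels"],cv2.COLOR_RGB2BGR))
E
python3 - <<'E'
from h import *
for n in("top","side"):
    im=imaging.get_image(n); save(im,n+"0.png"); print(n,im["xyz"],np.round(im["rotation"],3).tolist(),im["fx"],im["cx"],im["cy"])
    for q in("full_rack","part_rack","dock","pin"):
        for f in("find_in","pinpoint"):
            r=getattr(nets,f)(n,q)
            print(q,f,[(np.round(x["location"]).tolist(),round(x["score"],2),np.round(onz(im,x["location"],{"full_rack":0,"part_rack":0,"dock":0,"pin":19}[q])).tolist()) for x in r])
print(read_state())
E
```

```text
top [ 258.2134441    74.83074896 1526.31346601] [0.716, -0.696, 0.036, -0.039] 538.5455058348643 278.9139147866113 211.28553157550746Traceback (most recent call last):
  File "<stdin>", line 7, in <module>
  File "h.py", line 7, in onz
    d=ray(im,rc); c=np.array(im["xyz"]); return c+d*(z-c[2])/d[2]
  File "h.py", line 5, in ray
    return np.array(im["rotation"]).reshape(3,3)@np.array([x,y,1.])
           ~~~~~~~~~~~~~~~~~~~~~~~~~~~~~~~~^^^^^
ValueError: cannot reshape array of size 4 into shape (3,3)
```

Rotation is a quaternion.

```bash
sed -i 's/np.array(im\["rotation"\]).reshape(3,3)/R.from_quat(im["rotation"]).as_matrix()/; 1a from scipy.spatial.transform import Rotation as R' h.py
python3 - <<'E'
from h import *
for n in("top","side"):
    im=imaging.get_image(n); save(im,n+"0.png"); print(n,im["xyz"],np.round(im["rotation"],3).tolist(),im["fx"],im["cx"],im["cy"])
    for q in("full_rack","part_rack","dock","pin"):
        for f in("find_in","pinpoint"):
            r=getattr(nets,f)(n,q)
            print(q,f,[(np.round(x["location"]).tolist(),round(x["score"],2),np.round(onz(im,x["location"],{"full_rack":0,"part_rack":0,"dock":0,"pin":19}[q])).tolist()) for x in r])
print(read_state())
E
```

```text
top [ 258.2134441    74.83074896 1526.31346601] [0.716, -0.696, 0.036, -0.039] 538.5455058348643 278.9139147866113 211.28553157550746
full_rack find_in [([183.0, 403.0], 0.87, [514.0, -268.0, 0.0])]
full_rack pinpoint [([182.0, 400.0], 0.89, [516.0, -260.0, 0.0])]
part_rack find_in [([163.0, 317.0], 0.66, [565.0, -23.0, 0.0])]
part_rack pinpoint [([165.0, 317.0], 0.87, [559.0, -22.0, 0.0])]
dock find_in [([162.0, 155.0], 0.97, [555.0, 445.0, 0.0]), ([270.0, 191.0], 0.87, [250.0, 326.0, 0.0]), ([183.0, 217.0], 0.7, [500.0, 264.0, 0.0])]
dock pinpoint [([168.0, 152.0], 0.66, [538.0, 452.0, 0.0]), ([276.0, 185.0], 0.66, [232.0, 344.0, 0.0]), ([190.0, 216.0], 0.63, [479.0, 266.0, 0.0])]
pin find_in []Traceback (most recent call last):
  File "<stdin>", line 6, in <module>
ValueError: it knows: dock, full_rack, part_rack
```

View pics/top0.png

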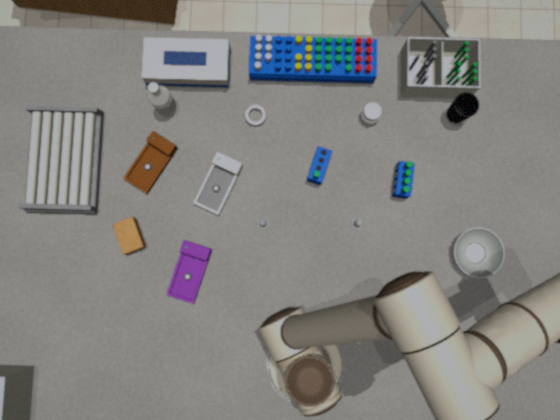

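The top view shows:
- Full rack (blue, four green caps) at about (180,403).
- One-tube rack at (165,319).
- Docks: brown at (163,150), purple at (272,189), and white with a grey floor at (185,217), pin at (188,216). The white one fits the description.

Next I'll measure the poses and confirm in one enlarged crop.

Run:
```python
from h import *
im=imaging.get_image("top"); px=im["pixels"]; hsv=cv2.cvtColor(px,cv2.COLOR_RGB2HSV)
big=lambda a,b,c,d:cv2.resize(px[a:b,c:d],None,fx=5,fy=5,interpolation=cv2.INTER_CUBIC)
c=np.vstack([big(145,220,180,255),]) 
c=np.hstack([c,big(145,220,366,441)])
cv2.imwrite("pics/crop1.png",cv2.cvtColor(c,cv2.COLOR_RGB2BGR))
# green cap centres of full rack
H,S,V=[hsv[...,i].astype(int) for i in range(3)]
g=((H>40)&(H<85)&(S>90)); m=np.zeros_like(g); m[150:205,385:425]=1; m&=g
b=((H>95)&(H<125)&(S>120)); mb=np.zeros_like(b); mb[150:205,385:425]=1; mb&=(b|g)
n,l,st,ce=cv2.connectedComponentsWithStats(m.astype(np.uint8))
print([(s[4],c[::-1].round(1).tolist(),onz(im,c[::-1],89).round(1).tolist()) for s,c in zip(st[1:],ce[1:])])
pts=np.array([onz(im,p,89)[:2] for p in np.argwhere(m)]); print("caps mean",pts.mean(0)); 
w,v=np.linalg.eigh(np.cov(pts.T)); print("axis deg",np.degrees(np.arctan2(v[1,1],v[0,1])))
pts=np.array([onz(im,p,55)[:2] for p in np.argwhere(mb)],np.float32); print("rack rect z55",cv2.minAreaRect(pts))
sm=imaging.get_image("side"); save(sm,"side0.png"); print(sm["xyz"],sm["rotation"],sm["fx"])
for q in("full_rack","part_rack","dock"):
    print(q,[(np.round(x["location"]).tolist(),round(x["score"],2),onz(sm,x["location"],0).round().tolist()) for x in nets.pinpoint("side",q)])
```

```text
[(np.int32(30), [164.1, 408.5], [551.2, -263.9, 89.0]), (np.int32(31), [172.4, 407.2], [528.6, -260.6, 89.0]), (np.int32(30), [180.5, 406.4], [506.3, -258.4, 89.0]), (np.int32(27), [188.8, 405.4], [483.5, -255.9, 89.0])]
caps mean [ 518.35083566 -259.81666371]
axis deg 172.9219386714402
rack rect z55 ((516.6425170898438, -258.3201599121094), (47.06209945678711, 103.62398529052734), 83.27164459228516)
[ 94.11463346 928.51008447 985.15973769] [-0.1702817   0.91137977 -0.36917581  0.06403347] 521.0449940418334
full_rack [([139.0, 298.0], 0.68, [513.0, -260.0, 0.0])]
part_rack [([188.0, 255.0], 0.63, [547.0, -15.0, 0.0])]
dock [([272.0, 234.0], 0.95, [477.0, 270.0, 0.0]), ([326.0, 323.0], 0.89, [235.0, 332.0, 0.0]), ([333.0, 170.0], 0.69, [536.0, 466.0, 0.0])]
```

View pics/crop1.png

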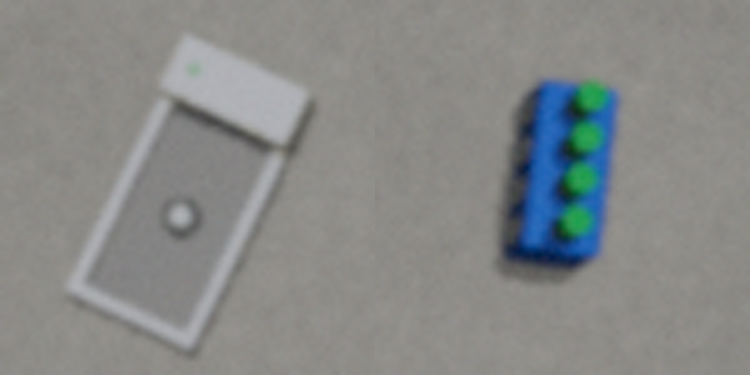

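View pics/side0.png

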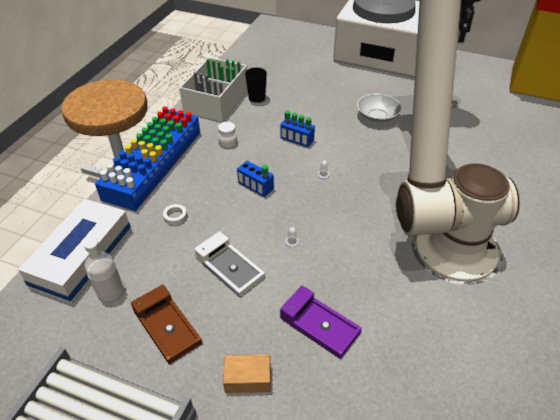

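The crop confirms both. On the left is the white dock with a grey floor, pin at crop (180,216) and reader head at the top. On the right is the blue rack with four green caps. The side view agrees: full rack at (130,297), one-tube rack at (178,255), white dock at (265,232).

Run:
```python
from h import *
im=imaging.get_image("top")
f=lambda x,y,z:onz(im,(145+(y-2)/5,180+(x-2)/5),z)[:2]
print("pin",f(180,216,19))
for a,b in(((70,290),(163,100)),((193,350),(288,148))):
    d=f(*b,20)-f(*a,20); print(f(*a,20),np.degrees(np.arctan2(d[1],d[0])))
sm=imaging.get_image("side"); print("side pin",onz(sm,(268,233.5),19))
s=read_state(); print(s); M=R.from_quat(s["ee_rot"]).as_matrix(); print(M.round(4))
print("rack in tool",M.T@(np.array([517,-259.5,150])-s["position"]),"yaw of toolx",np.degrees(np.arctan2(M[1,0],M[0,0])))
```

```text
pin [482.51375422 264.56248348]
[438.51583306 324.74754667] -23.52520308008005
[406.45835696 254.02995637] -22.90734510016808
side pin [475.37535838 271.21232796  19.        ]
{'clock': 0.85, 'joints': array([-1.08341299e+00,  3.84695117e-01,  7.90747098e-03, -1.14077436e-05,
       -1.19401549e+00, -2.58587851e-01]), 'joint_vel': array([-0.00041349, -0.00028969,  0.00163235,  0.00021599, -0.00081613,
        0.00053586]), 'joint_efforts': array([-3.11017106e-05, -3.92057097e+01,  1.88611150e+01,  4.19024706e+00,
       -3.13477722e-04,  2.40491424e-06]), 'position': array([ 141.76686698, -608.68541969,  256.31626162]), 'ee_rot': array([-1.14146305e-01,  9.93463951e-01,  5.10149319e-06,  3.69912837e-06]), 'contact_force': array([-0.22241539,  0.35853272,  0.50755015]), 'wrist_torque': array([ 0.02814598,  0.05564939, -0.06212631]), 'grasp_force': 0.0, 'gripper_width': 85.41993976994029}
[[-0.9739 -0.2268  0.    ]
 [-0.2268  0.9739  0.    ]
 [-0.      0.     -1.    ]]
rack in tool [-444.64953856  254.98203948  106.32241686] yaw of toolx -166.89122462501578
```

>>> apply_moves(rows=[{"hand": 1, "delta_pos": [-37, 21, 0], "yaw": 0.03}, {"hand": 1, "delta_pos": [-74, 42, 0], "yaw": 0.06}, {"hand": 1, "delta_pos": [-111, 63, 0], "yaw": 0.09}, {"hand": 1, "delta_pos": [-148, 85, 0], "yaw": 0.12}, {"hand": 1, "delta_pos": [-185, 106, 10], "yaw": 0.15}, {"hand": 1, "delta_pos": [-222, 127, 15], "yaw": 0.18}, {"hand": 1, "delta_pos": [-259, 148, 20], "yaw": 0.21}, {"hand": 1, "delta_pos": [-296, 170, 25], "yaw": 0.24}, {"hand": 1, "delta_pos": [-333, 191, 30], "yaw": 0.27}, {"hand": 1, "delta_pos": [-370, 212, 35], "yaw": 0.3}, {"hand": 1, "delta_pos": [-407, 233, 40], "yaw": 0.33}, {"hand": 1, "delta_pos": [-444, 255, 40], "yaw": 0.352}])

```text
clock: 1.85
position: [506.6, -268.0, 216.2]
ee_rot: [0.062, 0.998, 0.0, -0.0]
contact_force: [-0.8, -0.8, -0.3]
gripper_width: 85.7
grasp_force: 0.0
```

>>> apply_moves(rows=[{"hand": 1, "delta_pos": [0, 0, 0], "yaw": 0}, {"hand": 1, "delta_pos": [0, 0, 0], "yaw": 0}, {"hand": 1, "delta_pos": [0, 0, 0], "yaw": 0}, {"hand": 1, "delta_pos": [0, 0, 0], "yaw": 0}])

```text
clock: 2.18
position: [505.0, -270.4, 216.8]
ee_rot: [0.062, 0.998, 0.0, -0.0]
contact_force: [0.3, -0.6, 0.0]
gripper_width: 85.2
grasp_force: 0.0
```

```bash
cat >> h.py <<'E'
def fray(im,rc):
    u=np.array([rc[1]-im["cx"],rc[0]-im["cy"]]); r=np.hypot(*u); t=r/im["fx"]; s=np.sin(t)/max(r,1e-9)
    return R.from_quat(im["rotation"]).as_matrix()@np.array([u[0]*s,u[1]*s,np.cos(t)])
def fonz(im,rc,z):
    d=fray(im,rc); c=np.array(im["xyz"]); return c+d*(z-c[2])/d[2]
E
python3 - <<'E'
from h import *
im=imaging.get_image("wrist"); save(im,"w1.png"); s=read_state(); M=R.from_quat(s["ee_rot"]).as_matrix()
print(s["clock"],s["position"],s["contact_force"],np.degrees(np.arctan2(M[1,0],M[0,0])),im["xyz"],im["fx"],im["cx"],im["cy"])
H,S,V=cv2.split(cv2.cvtColor(im["pixels"],cv2.COLOR_RGB2HSV))
g=((H>40)&(H<85)&(S>90)&(V>60)).astype(np.uint8)
n,l,st,ce=cv2.connectedComponentsWithStats(g)
for k,c in zip(st[1:],ce[1:]):
    if k[4]>60: print(k[4],c[::-1].round(),fonz(im,c[::-1],89).round(1))
E
```

```text
2.2333 [ 504.86162654 -270.61726595  216.90287715] [ 0.55729032 -0.41270099  0.64215676] 172.85397103415397 [ 426.8021692  -260.82402111  333.60735368] 325.19226210127806 279.98468665720145 208.45811546669074
410 [177. 292.] [ 482.8 -258.8   89. ]
228 [187. 532.] [516.  -23.8  89. ]
1169 [229. 292.] [ 525.  -263.6   89. ]
498 [410. 437.] [819.4 -95.5  89. ]
```

View pics/w1.png

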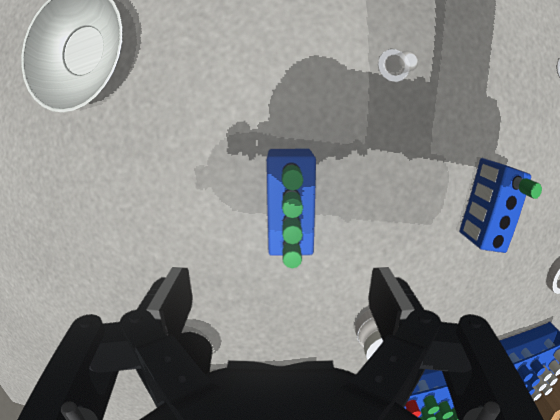

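The wrist view shows the full rack with block top edges at columns 268 and 315 and rows about 165–253, aligned with the gripper. I'll convert those to world positions.

Run:
```python
from h import *
im=imaging.get_image("wrist"); px=im["pixels"]; s=read_state(); M=R.from_quat(s["ee_rot"]).as_matrix()
H,S,V=cv2.split(cv2.cvtColor(px,cv2.COLOR_RGB2HSV)); b=((H>95)&(H<125)&(S>110))
for r in(185,210,235,250):
    c=np.flatnonzero(b[r,240:340])+240; print(r,c[0],c[-1],V[r,c[0]+4],fonz(im,(r,c[0]),55)[:2].round(1),fonz(im,(r,c[-1]+1),55)[:2].round(1))
for c in(273,310):
    print(c,[(r,int(V[r,c])) for r in range(144,262,2)][:14]); r=np.flatnonzero(b[140:265,c])+140
    print(r[0],r[-1],fonz(im,(r[0],c),0)[:2].round(1),fonz(im,(r[-1]+1,c),55)[:2].round(1))
t=M.T@(np.array([517,-260,100])-s["position"]); print(t,s["position"])
```

```text
185 267 314 210 [ 494.6 -281.3] [ 499.9 -239.1]
210 268 314 209 [ 517.8 -283.6] [ 523.1 -241.3]
235 269 313 225 [ 542.2 -286. ] [ 547.5 -244.4]
250 269 313 225 [ 557.5 -288.2] [ 563.  -245.8]
273 [(144, 102), (146, 105), (148, 100), (150, 90), (152, 90), (154, 93), (156, 103), (158, 129), (160, 128), (162, 128), (164, 129), (166, 129), (168, 130), (170, 130)]
149 254 [ 470.8 -274. ] [ 563.3 -285.1]
310 [(144, 104), (146, 107), (148, 102), (150, 86), (152, 89), (154, 90), (156, 104), (158, 124), (160, 128), (162, 127), (164, 128), (166, 128), (168, 128), (170, 129)]
150 254 [ 476.5 -236.2] [ 567.8 -250. ]
[-10.69917384  12.17188105 116.99477014] [ 504.84047815 -270.73365694  216.99289673]
```

>>> apply_moves(rows=[{"hand": 1, "delta_pos": [-11, 11, 20], "yaw": 0}, {"hand": 1, "delta_pos": [-11, 11, 40], "yaw": 0}, {"hand": 1, "delta_pos": [-11, 11, 60], "yaw": 0}, {"hand": 1, "delta_pos": [-11, 11, 70], "yaw": 0}, {"hand": 1, "delta_pos": [-11, 11, 70], "yaw": 0}, {"hand": 1, "delta_pos": [-11, 11, 70], "yaw": 0}, {"hand": 1, "delta_pos": [-11, 11, 70], "yaw": 0}, {"hand": 1, "delta_pos": [-11, 11, 70], "yaw": 0}])

```text
clock: 2.95
position: [518.7, -260.7, 148.2]
ee_rot: [0.062, 0.998, -0.0, 0.001]
contact_force: [-0.1, -0.5, -0.3]
gripper_width: 85.3
grasp_force: 0.0
```

>>> apply_moves(rows=[{"hand": 1, "delta_pos": [1, 0, 25], "yaw": 0}, {"hand": 1, "delta_pos": [1, 0, 50], "yaw": 0}, {"hand": 1, "delta_pos": [1, 0, 70], "yaw": 0}, {"hand": 1, "delta_pos": [1, 0, 85], "yaw": 0}, {"hand": 1, "delta_pos": [1, 0, 95], "yaw": 0}, {"hand": 1, "delta_pos": [1, 0, 96], "yaw": 0}, {"hand": 1, "delta_pos": [1, 0, 96], "yaw": 0}, {"hand": 1, "delta_pos": [1, 0, 96], "yaw": 0}, {"hand": 1, "delta_pos": [1, 0, 96], "yaw": 0}])

```text
clock: 3.7
position: [517.9, -260.3, 52.1]
ee_rot: [0.061, 0.998, -0.0, 0.001]
contact_force: [0.2, -0.3, -0.8]
gripper_width: 85.2
grasp_force: 0.0
```

>>> apply_moves(rows=[{"hand": 0.4, "delta_pos": [0, 0, 0], "yaw": 0}, {"hand": 0.2, "delta_pos": [0, 0, 0], "yaw": 0}, {"hand": 0, "delta_pos": [0, 0, 0], "yaw": 0}, {"hand": -0.2, "delta_pos": [0, 0, 0], "yaw": 0}, {"hand": -0.5, "delta_pos": [0, 0, 0], "yaw": 0}, {"hand": -1, "delta_pos": [0, 0, 0], "yaw": 0}, {"hand": -1, "delta_pos": [0, 0, 0], "yaw": 0}, {"hand": -1, "delta_pos": [0, 0, 0], "yaw": 0}, {"hand": -1, "delta_pos": [0, 0, 0], "yaw": 0}, {"hand": -1, "delta_pos": [0, 0, 0], "yaw": 0}])

```text
clock: 4.53
position: [517.5, -260.3, 51.4]
ee_rot: [0.061, 0.998, -0.0, 0.001]
contact_force: [0.1, 0.7, 6.5]
gripper_width: 43.1
grasp_force: 63.6
```

>>> apply_moves(rows=[{"hand": -1, "delta_pos": [0, 0, -5], "yaw": 0}, {"hand": -1, "delta_pos": [0, 0, -15], "yaw": 0}, {"hand": -1, "delta_pos": [0, 0, -30], "yaw": 0}, {"hand": -1, "delta_pos": [0, 0, -50], "yaw": 0}, {"hand": -1, "delta_pos": [0, 0, -70], "yaw": 0}, {"hand": -1, "delta_pos": [0, 0, -90], "yaw": 0}, {"hand": -1, "delta_pos": [0, 0, -110], "yaw": 0}, {"hand": -1, "delta_pos": [0, 0, -130], "yaw": 0}, {"hand": -1, "delta_pos": [0, 0, -142], "yaw": 0}, {"hand": -1, "delta_pos": [0, 0, -150], "yaw": 0}, {"hand": -1, "delta_pos": [0, 0, -150], "yaw": 0}])

```text
clock: 5.45
position: [517.4, -260.2, 202.5]
ee_rot: [0.062, 0.998, -0.0, 0.001]
contact_force: [-0.2, -0.8, -2.0]
gripper_width: 42.9
grasp_force: 62.8
```

Run:
```python
from h import *
s=read_state(); M=R.from_quat(s["ee_rot"]).as_matrix(); print(s["position"],s["contact_force"],s["gripper_width"],s["grasp_force"],np.degrees(np.arctan2(M[1,0],M[0,0])))
for p in((430,265),(480,265)): print(M.T@(np.array([*p,200])-s["position"]))
```

```text
[ 517.38460966 -260.2003404   202.50633762] [-0.20250033 -0.75557846 -2.01816413] 42.902868255345886 62.84188985824585 172.9449171298958
[151.23664146 510.49143821   1.92849216]
[101.61542963 516.63265094   2.07286334]
```

>>> apply_moves(rows=[{"hand": -1, "delta_pos": [3, 12, 0], "yaw": 0.01}, {"hand": -1, "delta_pos": [8, 38, 0], "yaw": 0.03}, {"hand": -1, "delta_pos": [15, 72, 0], "yaw": 0.05}, {"hand": -1, "delta_pos": [23, 108, 0], "yaw": 0.08}, {"hand": -1, "delta_pos": [31, 144, 0], "yaw": 0.11}, {"hand": -1, "delta_pos": [39, 180, 0], "yaw": 0.14}, {"hand": -1, "delta_pos": [47, 216, 0], "yaw": 0.17}, {"hand": -1, "delta_pos": [55, 252, 0], "yaw": 0.2}, {"hand": -1, "delta_pos": [63, 288, 0], "yaw": 0.23}, {"hand": -1, "delta_pos": [70, 320, 0], "yaw": 0.25}, {"hand": -1, "delta_pos": [77, 345, 0], "yaw": 0.27}, {"hand": -1, "delta_pos": [80, 360, 0], "yaw": 0.283}])

```text
clock: 6.45
position: [480.4, 109.2, 199.5]
ee_rot: [0.201, 0.98, -0.0, -0.001]
contact_force: [-0.0, 0.4, -2.4]
gripper_width: 43.1
grasp_force: 62.8
```

>>> apply_moves(rows=[{"hand": -1, "delta_pos": [0, 0, 0], "yaw": 0}, {"hand": -1, "delta_pos": [0, 0, 0], "yaw": 0}, {"hand": -1, "delta_pos": [0, 0, 0], "yaw": 0}, {"hand": -1, "delta_pos": [0, 0, 0], "yaw": 0}])

```text
clock: 6.78
position: [481.5, 106.0, 200.2]
ee_rot: [0.202, 0.979, -0.0, -0.001]
contact_force: [-0.7, 0.4, -2.5]
gripper_width: 43.2
grasp_force: 62.8
```

Run:
```python
from h import *
im=imaging.get_image("wrist"); save(im,"w2.png"); s=read_state(); M=R.from_quat(s["ee_rot"]).as_matrix(); print(s["position"],s["grasp_force"],np.degrees(np.arctan2(M[1,0],M[0,0])),im["xyz"])
for f in("find_in","pinpoint"): print([(np.round(x["location"],1),x["score"],fonz(im,x["location"],0)[:2].round()) for x in getattr(nets,f)("wrist","dock")])
```

```text
[481.61742073 105.94444371 200.35617386] 62.76362657546997 156.64334248303177 [409.3567628  137.42809409 317.02483211]
[(array([145. , 423.9]), 0.83, array([500., 261.])), (array([141.7, 543.9]), 0.64, array([555., 432.]))]
[(array([123.8, 554.1]), 0.88, array([539., 458.])), (array([129.4, 425. ]), 0.68, array([485., 267.]))]
```

View pics/w2.png

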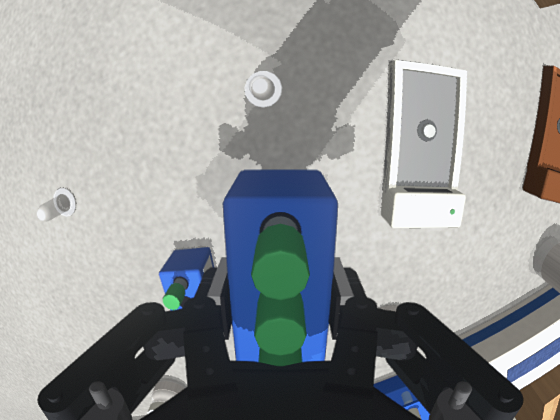

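The wrist view shows the rack held upright and the white dock beside it. The pin top is at about (131,430), and the right wall's outer edge runs from (71,467) to (190,464).

Run:
```python
from h import *
im=imaging.get_image("wrist"); px=im["pixels"]
sub=cv2.cvtColor(px,cv2.COLOR_RGB2GRAY)[115:147,412:445]; m=(sub>215).astype(np.uint8)
n,l,st,ce=cv2.connectedComponentsWithStats(m); k=1+np.argmax(st[1:,4]); pc=(115+ce[k][1],412+ce[k][0]); print(pc,st[k],"pin z19",fonz(im,pc,19))
g=cv2.cvtColor(px,cv2.COLOR_RGB2GRAY).astype(int); L=[];Rr=[]
for r in range(80,186,8):
    row=g[r,380:480]; w=row>215; idx=np.flatnonzero(w)+380
    lw=[c for c in idx if c<412]; rw=[c for c in idx if c>445]
    if lw and rw:
        L.append(fonz(im,(r,max(lw)+.5),20)[:2]); Rr.append(fonz(im,(r,min(rw)-.5),20)[:2])
for a in(L,Rr):
    a=np.array(a); p=np.polyfit(a[:,0],a[:,1],1); print(np.degrees(np.arctan(p[0])),"y at pin x",np.polyval(p,fonz(im,pc,19)[0]),(a[:,1]-np.polyval(p,a[:,0])).round(1))
s=read_state(); M=R.from_quat(s["ee_rot"]).as_matrix()
for c in((479,266),):print(M.T@(np.array([*c,66])-s["position"]))
```

```text
(np.float64(130.13636363636363), np.float64(428.73636363636365)) [ 12   9  11  13 110] pin z19 [483.43009786 263.74615267  19.        ]
-23.790177818597524 y at pin x 229.15287287987846 [-0.4 -0.1  0.2  0.5 -0.2  0.2 -0.4  0.2 -0.3  0.3 -0.1  0.7  0.4 -1. ]
-23.699160752977903 y at pin x 298.77305867365317 [ 0.2  0.5 -0.4  0.1 -0.6  0.1 -0.5  0.4  0.  -0.3 -0.5  0.7  0.7 -0.6]
[ 65.9062369  145.59789721 134.63453369]
```

Run:
```python
from h import *
im=imaging.get_image("wrist"); s=read_state(); M=R.from_quat(s["ee_rot"]).as_matrix(); zb=s["position"][2]-51.5
for n,p,z in(("top edge",(197,280),zb+55),("bot edge",(170,280),zb),("topL",(197,224),zb+55),("topR",(197,337),zb+55)): print(n,M.T@(fonz(im,p,z)-s["position"]))
print(M.T@(np.array([483,264,66])-s["position"]),s["position"])
```

```text
top edge [ 4.58279774e+01 -1.35150878e-03 -3.49714091e+00]
bot edge [ 4.46638770e+01 -1.13097695e-02  5.15027875e+01]
topL [ 45.89198691 -20.50806908  -3.49562635]
topR [45.85171947 20.87733884 -3.49867741]
[ 61.38766672 145.19876108 134.68293493] [481.86116279 106.36758088 200.68980027]
```

>>> apply_moves(rows=[{"hand": -1, "delta_pos": [6, 14, 0], "yaw": 0}, {"hand": -1, "delta_pos": [16, 37, 0], "yaw": 0}, {"hand": -1, "delta_pos": [27, 62, 0], "yaw": 0}, {"hand": -1, "delta_pos": [37, 86, 0], "yaw": 0}, {"hand": -1, "delta_pos": [47, 110, 0], "yaw": 0}, {"hand": -1, "delta_pos": [54, 128, 20], "yaw": 0}, {"hand": -1, "delta_pos": [60, 140, 40], "yaw": 0}, {"hand": -1, "delta_pos": [62, 145, 60], "yaw": 0}, {"hand": -1, "delta_pos": [62, 145, 80], "yaw": 0}, {"hand": -1, "delta_pos": [62, 145, 90], "yaw": 0}, {"hand": -1, "delta_pos": [62, 145, 90], "yaw": 0}, {"hand": -1, "delta_pos": [62, 145, 90], "yaw": 0}])

```text
clock: 8.03
position: [482.5, 264.4, 110.8]
ee_rot: [0.202, 0.979, -0.0, 0.0]
contact_force: [-0.1, -0.5, -2.0]
gripper_width: 43.1
grasp_force: 62.8
```

Run:
```python
from h import *
s=read_state(); M=R.from_quat(s["ee_rot"]).as_matrix()
print(s["position"],s["contact_force"],np.degrees(np.arctan2(M[1,0],M[0,0])),M.T@(np.array([483,264,66])-s["position"]))
im=imaging.get_image("wrist"); tp=imaging.get_image("top"); a=im["pixels"][40:300,150:410]; b=tp["pixels"][140:230,170:260]
v=np.hstack([cv2.resize(a,(400,400)),cv2.resize(b,(400,400),interpolation=cv2.INTER_CUBIC)]); cv2.imwrite("pics/v3.png",cv2.cvtColor(v,cv2.COLOR_RGB2BGR))
```

```text
[482.46899358 264.39305727 110.79490303] [-0.09970562 -0.51258759 -2.03148815] 156.71753849788175 [-0.63535789 -0.12069631 44.79510634]
```

View pics/v3.png

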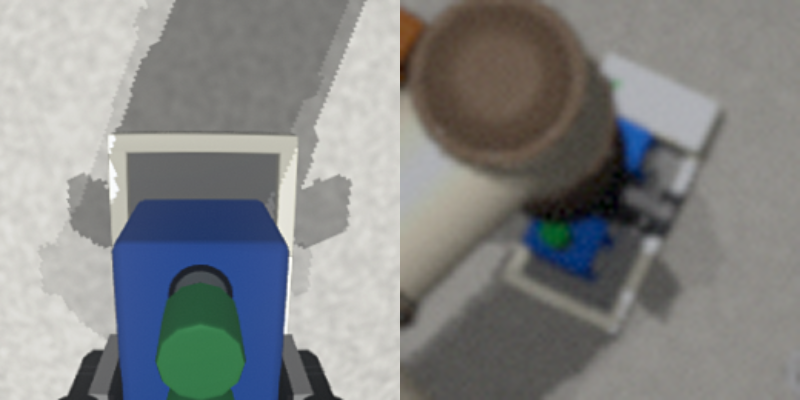

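The rack hangs centred and aligned over the tray. Tray inner walls are at columns 128–280 and the rack's underside at 137–262. I'll lower it.

>>> apply_moves(rows=[{"hand": -1, "delta_pos": [0, 0, 6], "yaw": 0}, {"hand": -1, "delta_pos": [0, 0, 14], "yaw": 0}, {"hand": -1, "delta_pos": [0, 0, 22], "yaw": 0}, {"hand": -1, "delta_pos": [0, 0, 29], "yaw": 0}, {"hand": -1, "delta_pos": [0, 0, 35], "yaw": 0}, {"hand": -1, "delta_pos": [0, 0, 39], "yaw": 0}, {"hand": -1, "delta_pos": [0, 0, 42], "yaw": 0}, {"hand": -1, "delta_pos": [0, 0, 44], "yaw": 0}, {"hand": -1, "delta_pos": [0, 0, 45], "yaw": 0}, {"hand": -1, "delta_pos": [0, 0, 45], "yaw": 0}, {"hand": -1, "delta_pos": [0, 0, 45], "yaw": 0}])

```text
clock: 9.05
position: [482.3, 264.8, 66.0]
ee_rot: [0.202, 0.979, 0.0, 0.0]
contact_force: [-0.3, 0.3, -1.4]
gripper_width: 43.2
grasp_force: 62.8
```

>>> apply_moves(rows=[{"hand": -1, "delta_pos": [0, 0, 1], "yaw": 0}, {"hand": -1, "delta_pos": [0, 0, 1], "yaw": 0}, {"hand": -1, "delta_pos": [0, 0, 1], "yaw": 0}])

```text
clock: 9.3
position: [482.4, 264.9, 65.0]
ee_rot: [0.202, 0.979, 0.0, 0.0]
contact_force: [-0.2, 0.1, -2.5]
gripper_width: 43.1
grasp_force: 62.8
```

>>> apply_moves(rows=[{"hand": -1, "delta_pos": [0, 0, 0.5], "yaw": 0}, {"hand": -1, "delta_pos": [0, 0, 1], "yaw": 0}, {"hand": -1, "delta_pos": [0, 0, 1], "yaw": 0}, {"hand": -1, "delta_pos": [0, 0, 1], "yaw": 0}])

```text
clock: 9.63
position: [482.2, 264.8, 63.8]
ee_rot: [0.202, 0.979, 0.0, 0.0]
contact_force: [-0.3, 0.1, -2.3]
gripper_width: 43.0
grasp_force: 62.8
```

>>> apply_moves(rows=[{"hand": -1, "delta_pos": [0, 0, 0.5], "yaw": 0}, {"hand": -1, "delta_pos": [0, 0, 0.5], "yaw": 0}, {"hand": -1, "delta_pos": [0, 0, 0.5], "yaw": 0}, {"hand": -1, "delta_pos": [0, 0, 0.5], "yaw": 0}])

```text
clock: 9.97
position: [482.2, 264.8, 63.5]
ee_rot: [0.202, 0.979, 0.0, 0.0]
contact_force: [-1.2, -0.2, 0.9]
gripper_width: 43.2
grasp_force: 63.0
```

>>> apply_moves(rows=[{"hand": -1, "delta_pos": [0, 0, 0.3], "yaw": 0}, {"hand": 0.1, "delta_pos": [0, 0, 0.3], "yaw": 0}, {"hand": 0.2, "delta_pos": [0, 0, 0.3], "yaw": 0}, {"hand": 0.4, "delta_pos": [0, 0, 0.3], "yaw": 0}, {"hand": 0.6, "delta_pos": [0, 0, 0.3], "yaw": 0}, {"hand": 0.8, "delta_pos": [0, 0, 0.3], "yaw": 0}, {"hand": 0.9, "delta_pos": [0, 0, 0.3], "yaw": 0}, {"hand": 0.9, "delta_pos": [0, 0, 0.3], "yaw": 0}, {"hand": 0.9, "delta_pos": [0, 0, 0.3], "yaw": 0}, {"hand": 0.9, "delta_pos": [0, 0, 0.3], "yaw": 0}])

```text
clock: 10.8
position: [482.2, 264.7, 62.9]
ee_rot: [0.202, 0.979, 0.0, 0.0]
contact_force: [1.6, -0.3, -0.2]
gripper_width: 81.3
grasp_force: 0.0
```

>>> apply_moves(rows=[{"hand": 0.9, "delta_pos": [0, 0, -10], "yaw": 0}, {"hand": 0.9, "delta_pos": [0, 0, -25], "yaw": 0}, {"hand": 0.9, "delta_pos": [0, 0, -45], "yaw": 0}, {"hand": 0.9, "delta_pos": [0, 0, -70], "yaw": 0}, {"hand": 0.9, "delta_pos": [0, 0, -95], "yaw": 0}, {"hand": 0.9, "delta_pos": [0, 0, -120], "yaw": 0}, {"hand": 0.9, "delta_pos": [0, -30, -130], "yaw": 0}, {"hand": 0.9, "delta_pos": [0, -60, -130], "yaw": 0}, {"hand": 0.9, "delta_pos": [0, -90, -130], "yaw": 0}, {"hand": 0.9, "delta_pos": [0, -120, -130], "yaw": 0}, {"hand": 0.9, "delta_pos": [0, -150, -130], "yaw": 0}, {"hand": 0.9, "delta_pos": [0, -150, -130], "yaw": 0}])

```text
clock: 11.8
position: [419.7, 123.0, 193.4]
ee_rot: [0.203, 0.979, -0.001, -0.001]
contact_force: [-0.3, -0.4, -0.7]
gripper_width: 81.2
grasp_force: 0.0
```

Run:
```python
from h import *
im=imaging.get_image("wrist"); tp=imaging.get_image("top"); sd=imaging.get_image("side"); b=tp["pixels"][140:240,170:270];a=sd["pixels"][190:310,175:295]
v=np.hstack([cv2.resize(a,(400,400),interpolation=cv2.INTER_CUBIC),cv2.resize(b,(400,400),interpolation=cv2.INTER_CUBIC)]); cv2.imwrite("pics/v4.png",cv2.cvtColor(v,cv2.COLOR_RGB2BGR))
print(read_state()["position"])
for n,i in(("top",tp),("side",sd)): print([(np.round(x["location"]),x["score"],onz(i,x["location"],12).round()) for x in nets.pinpoint(n,"full_rack")],[(np.round(x["location"]),x["score"],onz(i,x["location"],0).round()) for x in nets.pinpoint(n,"part_rack")])
H,S,V=cv2.split(cv2.cvtColor(tp["pixels"],cv2.COLOR_RGB2HSV)); m=((H>40)&(H<85)&(S>90)); m[:140]=0;m[240:]=0;m[:,:170]=0;m[:,270:]=0
n,l,st,ce=cv2.connectedComponentsWithStats(m.astype(np.uint8)); P=[onz(tp,c[::-1],101)[:2] for k,c in zip(st[1:],ce[1:]) if k[4]>10]; print(np.round(P,1),np.mean(P,0))
```

```text
[423.35810929 127.07927406 193.92581837]
[(array([189., 217.]), 0.64, array([480., 262.,  12.]))] [(array([170., 315.]), 0.83, array([546., -17.,   0.]))]
[(array([269., 234.]), 0.67, array([476., 268.,  12.])), (array([269., 233.]), 0.49, array([477., 269.,  12.]))] [(array([185., 257.]), 0.72, array([547., -29.,   0.]))]
[[514.4 249.1]
 [493.1 258.2]
 [471.2 267.3]
 [451.8 277. ]] [482.59965338 262.89250818]
```

View pics/v4.png

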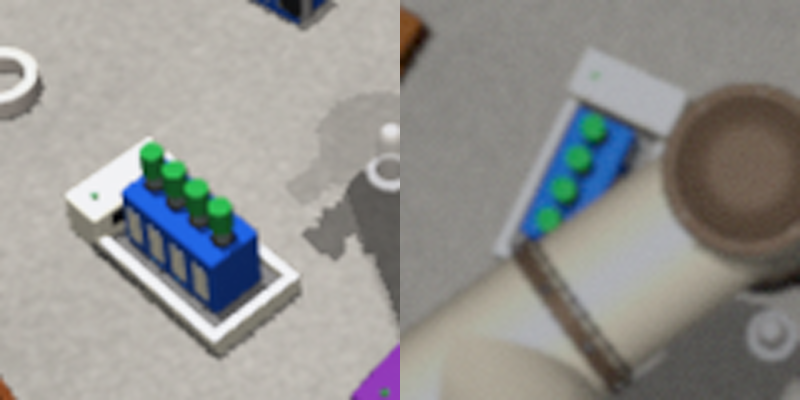

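The rack sits flat and upright inside the white tray. Its caps average (482.6, 262.9), within 2 mm of the tray centre, and the gripper is clear. I'm handing it in.

```bash
python3 -c "
from bench import workorder
print(workorder.job_done())"
```

```text
the job is handed in; nothing more can be done
None
```

I set the full rack upright and flat in the white dock's tray, within about 2 mm of its centre, released it, left the one-tube rack untouched, and handed the job in; no verdict came back, and I judged the pin pressed from the rack sitting flat, not from a reading.

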